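Open the sprung clamp and take out the fob housing

TASK

The fob housing in the programming jig is finished. Lift the jig's sprung clamp arm past the point where it stays open by itself and leave it standing open, without forcing it against its stop so that the stop collar turns; then take out the fob housing and lay it, not drop it, flat and the same way up in the open tray. Leave the other things on the desk where they are.

Things in the scene. Friction and masses are not known exactly. Their poses are not given: they have to be found in the camera images.
- jig: Programming jig, fixed: aluminium base plate 158 x 90 x 12 mm (x = -56 to +102), black pedestal 84 long, 22 wide, top 40 mm above the desk, 5 mm end ledges. Origin on the desk under the pedestal's middle; x points from the clamp's lift tab (x = -70 mm, nearest the robot) to its hinge (x = +62), y across, z up.
- hinge (a point): Fixed point on the clamp's hinge axis (along the jig's y), at jig x = 62, z = 68 mm, between two bracket cheeks (x 49 to 79, up to z = 82 mm, 50 mm wide overall). Open, the arm leans over the fob housing: a hand coming straight down there can strike it, so come tilted from the tab side.
- clamp: Steel clamp arm, 8 mm thick, 24 wide. Origin on the hinge axis; -x points along it to the tab, z is vertical when shut. Its spring needs 3.5 to 7 N at the tab at first, ever less as it rises, none at the hold-open point, hidden anywhere from 50 to 85 degrees of opening: feel for it. Beyond it the arm swings by itself to its stop, about 10 degrees on, and stays. Let go sooner, it snaps shut.
- tab_edge (a point): Middle of the lower edge of the lift tab's free end (tab 36 wide, 26 long, 8 mm thick), 132 mm from the hinge axis, 64 mm above the desk when shut. The last 34 mm overhang the fob housing's end, free below: 52 mm over the base plate, which ends 14 mm behind this edge. A rubber pad under the arm, 62 mm from the hinge, presses on the fob housing.
- pointer (a point): Tip of the small pointer on the steel stop collar at the -y side of the hinge, 40 mm from its axis. The collar sits tight by friction and sets hold-open point and stop together; pushing the arm on against its stop with more than about 15 N at the tab turns it, which must not happen (2.5 mm at the pointer is too much).
- fob_center (a point): Centre of the held fob housing, a dark red closed box 72 long (along the jig's x), 36 wide (y), 18 mm thick, 40 to 85 g; three flat buttons on top. It lies loose on the pedestal under the clamp, its underside 40 mm above the desk, overhanging the pedestal by 7 mm on both long sides so that its sides can be pinched there.
- fob: The same fob housing; origin at the centre of its underside, x along its length, z up through the buttons.
- tray: Empty open grey tray fixed to the desk, 130 (its x) x 110 (y) x 16 mm high outside, walls and floor 4 mm. Origin at the centre of its underside; the inner floor is 4 mm above the desk.
- canister_center (a point): Bystander: screw-top aluminium canister, 55 mm across, 76 mm tall, point at its middle.
- key_ring_center (a point): Bystander: pewter key ring, 36 mm across, flat on the desk, point at its centre.
- chip_carrier_center (a point): Bystander: grey plastic transponder chip carrier, 42 x 26 x 8 mm, point at its centre.
- pick_tool_center (a point): Bystander: steel pick with black grip, about 150 mm long, 11 mm high, point near its middle.
- spare_fob_center (a point): Bystander: another fob housing like the held one, lying on the desk, point at its centre.
- screwdriver_center (a point): Bystander: screwdriver about 150 mm long lying on the desk, point near its middle.
Things that resemble listed ones, but are neither listed nor needed, are in the scene too. Leave any blue look-alike of the jig alone.

How it is judged:
By the outcome, as a careful person would: the job done as asked, in the order asked, and still so for the second after the job is handed in, with the robot touching nothing.
It also fails if it takes over 64 s, if anything falls off the work surface, if the arm or the gripper's body presses on something with over 40 N, if the wrist force passes 120 N, or if a joint passes its speed limit or range.

ROBOT

A 6-joint arm with a two-finger parallel gripper is mounted at the origin on the work surface. World frame = base frame: x ahead of the robot, y to its left, z up, the work surface at z = 0. Lengths are in mm, angles in degrees, forces in N, time in s.
With the tool pointing down it reaches from about 350 to 850 mm from the base axis. Payload 8.1 kg.
Tool frame: the origin (TCP) lies at the very end of the fingers, on their centre line; the grasp point (between the pads) lies r.tcp_to_grasp behind it (r.tcp_to_grasp is the distance from the TCP to the grasp point, in mm); z points along the fingers, y is the line along which they close (so a half turn about z gives the same grasp; the last joint's range is limited). The gripper opens to 85 mm and grips with 20 to 120 N. Pads are 22 mm wide; open, the fingers measure 114 mm over their backs; the gripper's body (76 mm by 85 mm) begins 54 mm behind the grasp point. The pads swing forward as they close: fully open they stand 13 mm farther back than shut.
Start: joints at [-4.893, 7.471, 85.268, -0, 87.261, -4.893], TCP at [600.004, 0.022, 231.292] pointing down, gripper open.
Joint ranges: [-169.43, 169.43], [-51.17, 129.36], [1.28, 143.12], [-76.62, 256.62], [0, 156.53], [-152.29, 152.29]. Speed limits (degrees/s): [136.94, 136.94, 159.86, 180, 180, 180].

INTERFACE

Orientations are given as [roll, pitch, yaw] about the fixed x, y, z axes, in that order (R = Rz(yaw) Ry(pitch) Rx(roll)).
In Python, from bench import r gives the robot as it stands.
- The arm moves only by the shell command python3 -m handwheel 'ROWS' [OPENING] [FORCE]. ROWS is JSON, a list of rows, each a list of 4 numbers: the shift along the tool's x, y, z in m, then the turn about the tool's z in degrees. A call has 1 to 10 rows; each row shifts and turns the commanded pose from where the row before left it, along the tool's axes as they then stand; what a row does not reach is not made up. A row lasts 1/10 s, in which the tool goes at most 50 mm and 8.59 degrees, less where a joint would pass 70% of its speed; a pose out of reach is approached as far as the arm can. A call is refused whole if a number of a shift passes 0.05 or a number of a turn 8.59, either way. A call with a gripper value outside its range is refused whole. OPENING is the finger opening in m, from 0 to 0.0854, set as the call begins (- or left out, the last holds). The fingers move at their own pace and stop on an object; FORCE is the grip in N (left out, the last holds). Time passes only in rows, so rows that do not move let the fingers close. It gives the time, the measured TCP pose, the force, the opening and the grip force at its end, in the units of the state.
- r.sense(): the state, without advancing time (a new reading comes with each control period).
- r.snapshot(name): name is "scene" or "side" or "wrist"; returns the picture (384x512x3 uint8, red, green, blue); there is no depth.
- r.camera_params(name): a dict with "fx", "fy", "cx", "cy" (pixels), "D" ([k1, k2, p1, p2, k3] as OpenCV has them; the pictures are not rectified), "R" (3x3) and "t" (3): a world point X has camera coordinates R X + t; the wrist camera has in their place "mount" (4x4, takes a point from camera to tool coordinates, whose origin is the TCP and whose axes are the flange's). Camera axes: x right, y down, z forward; pixel columns grow to the right and rows downward; lengths in mm; the calibration is good to about 2 mm. A picture is of the moment at which its call begins: read the wrist's pose just before it. camera_params takes no time and is no camera call.
- r.hand_in(): hands the job in; it is judged then, once.
The state is a dict: "time": time; "joint_pos": joint angles; "qd": joint speeds; "joint_efforts": joint torques, N m; "tool_pos": TCP position; "tcp_rot": TCP orientation; "ft_force": force on the tool from outside, world axes, zero at the start; "wrist_torque": the same for the moment, N m; "finger_gap": finger opening in mm; "grip_force": force on a finger pad.
Only numpy, scipy, OpenCV 4.12 (cv2) and the standard library are available. Lean on these libraries where they do the work, as an engineer would, in place of code of your own. Each camera call takes 0.05 s, during which the arm holds its last target. There are 200 camera calls.

## Working session

There is one attempt and no reset: what is moved stays moved. The work goes in short steps, Python scripts to look and compute and a shell command to move; the robot and the scene stay as the last step left them, time stands still between calls to the robot, and variables do not carry over. Pictures are saved under pics/ and viewed, at most 10 in all, crops included, and the job is handed in when it is done.

```bash
ls; mkdir -p pics
python3 - <<'E'
from bench import r
import cv2
s=r.sense();print({k:s[k] for k in('time','tool_pos','tcp_rot','ft_force','finger_gap')},r.tcp_to_grasp)
for n in('scene','side','wrist'):
    im=r.snapshot(n);cv2.imwrite(f'pics/{n}0.png',im[:,:,::-1]);print(n,r.camera_params(n))
E
```

```text
pics
{'time': 0.0, 'tool_pos': array([5.99457904e+02, 7.92729807e-02, 2.30247310e+02]), 'tcp_rot': array([-1.79895368e+02, -8.86283775e-03,  9.00004497e+01]), 'ft_force': array([ 0.0311198 , -0.06182861,  0.3467119 ]), 'finger_gap': 85.57598388307647} 18.700000000000003
scene {'fx': 385.3397331079654, 'fy': 385.3397331079654, 'cx': 262.0038487782853, 'cy': 198.44512588580437, 'D': array([0.03907015, 0.        , 0.        , 0.        , 0.        ]), 'R': array([[ 0.3470412 ,  0.93776529,  0.01259613],
       [ 0.71588482, -0.25620501, -0.6495136 ],
       [-0.60586412,  0.23442536, -0.76024563]]), 't': array([-205.15883151, -326.34788496, 1324.63037126])}
side {'fx': 358.7053557958246, 'fy': 358.7053557958246, 'cx': 255.35952587225626, 'cy': 190.14814326273694, 'D': array([-0.05244899,  0.        ,  0.        ,  0.        ,  0.        ]), 'R': array([[ 0.97944658, -0.20108301, -0.01581226],
       [-0.15950587, -0.72417221, -0.67091914],
       [ 0.12345964,  0.6596516 , -0.74136191]]), 't': array([-525.80061633,  128.11244352,  907.18694481])}
wrist {'fx': 266.7788256739839, 'fy': 266.7788256739839, 'cx': 254.50455428790042, 'cy': 194.55256619873256, 'D': array([-0.04691761,  0.        ,  0.        ,  0.        ,  0.        ]), 'mount': array([[ 8.16791335e-05, -9.66000708e-01, -2.58539410e-01,
         6.47450381e+01],
       [ 9.99999929e-01, -1.58663312e-05,  3.75207845e-04,
        -5.94264090e-01],
       [-3.66553116e-04, -2.58539422e-01,  9.66000638e-01,
        -1.42727238e+02],
       [ 0.00000000e+00,  0.00000000e+00,  0.00000000e+00,
         1.00000000e+00]])}
```

Run:
```python
import cv2
for n in('scene','side'):
    cv2.imwrite(f'pics/{n}0b.png',cv2.resize(cv2.imread(f'pics/{n}0.png'),(800,600),interpolation=cv2.INTER_CUBIC))
```

```text
(no output)
```

View pics/scene0b.png

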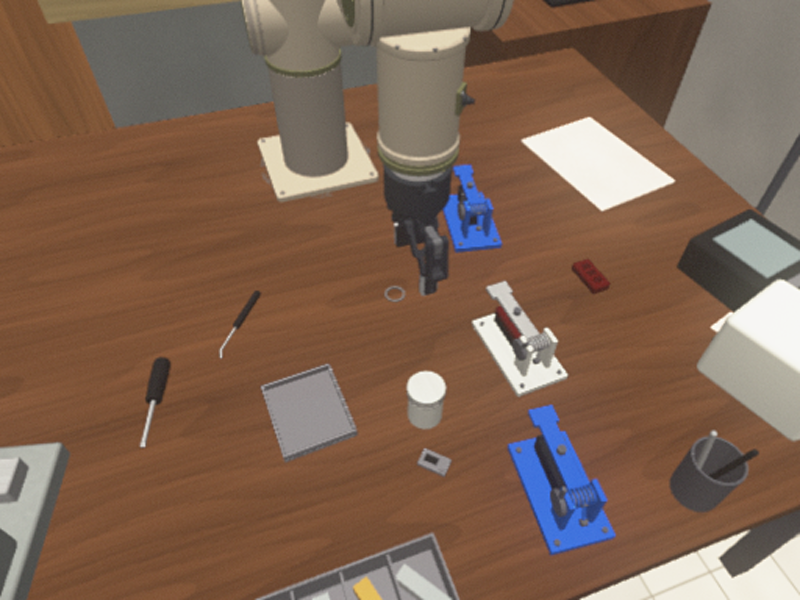

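View pics/side0b.png

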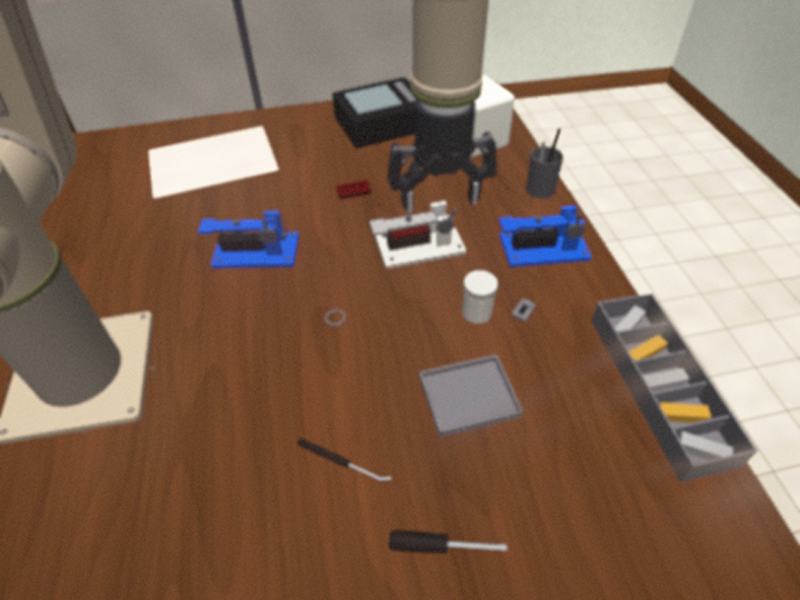

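Run:
```python
import cv2,numpy as np
def c(n,x,y): 
    return cv2.resize(cv2.imread(f'pics/{n}0.png')[y:y+75,x:x+100],(400,300),interpolation=cv2.INTER_CUBIC)
m=np.vstack([np.hstack([c('scene',285,178),c('side',225,115)]),np.hstack([c('scene',150,225),c('side',255,215)])])
cv2.imwrite('pics/m1.png',m)
```

```text
(no output)
```

View pics/m1.png

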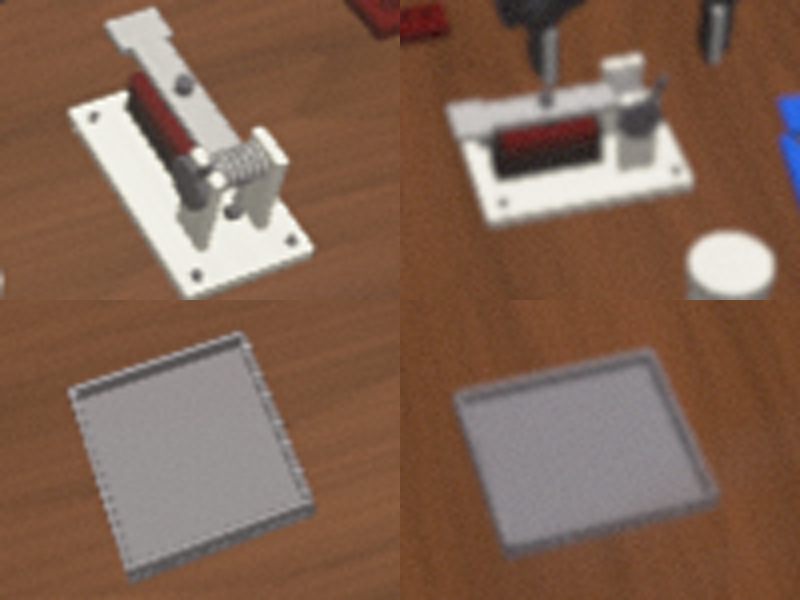

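```bash
cat > h.py <<'E'
from bench import r
import numpy as np,cv2
from scipy.optimize import least_squares
from scipy.spatial.transform import Rotation as Ro
def proj(n,X):
    p=r.camera_params(n);K=np.array([[p['fx'],0,p['cx']],[0,p['fy'],p['cy']],[0,0,1]])
    if 'mount' in p: raise ValueError
    return cv2.projectPoints(np.float64(X),cv2.Rodrigues(p['R'])[0],p['t'],K,p['D'])[0][:,0]
def W(P,q):
    a=np.radians(q[2]);c,s=np.cos(a),np.sin(a);P=np.float64(P)
    return np.c_[P[:,0]*c-P[:,1]*s+q[0],P[:,0]*s+P[:,1]*c+q[1],P[:,2]]
def fit(obs,q0):
    f=lambda q:np.concatenate([(proj(n,W(P,q))-px).ravel() for n,P,px in obs])
    s=least_squares(f,q0,loss='soft_l1');return s.x,f(s.x)
E
python3 - <<'E'
from h import *
o=lambda p,off:(np.float64(p)+.5)/4-.5+off
J=[('scene',[(-56,-45,12),(102,-45,12),(102,45,12),(-70,-18,72),(-70,18,72)],o([(70,108),(187,293),(312,245),(105,24),(155,9)],(285,178))),
('side',[(-56,-45,12),(102,-45,12),(102,45,12),(-70,18,72)],o([(88,217),(292,181),(264,120),(47,105)],(225,115)))]
q,e=fit(J,[600,-150,0]);print(q,e.round(1))
R=[(-65,-55,16),(-65,55,16),(65,55,16),(65,-55,16)]
for rot in(0,1):
    S=o([(68,92),(243,33),(312,205),(130,270)],(150,225));T=o([(105,247),(55,95),(255,50),(315,192)],(255,215))
    q,e=fit([('scene',np.roll(R,rot,0) ,S),('side',np.roll(R,rot,0),T)],[600,-150,90*rot]);print(q,e.round(1))
E
```

```text
[591.82890261 178.95576886   1.98291132] [-0.3  0.1 -0.5  1.1  0.6  1.6  0.1 -0.6  0.  -0.6 -0.2  0.4  0.2  0.1
 -1.7 -3.5 -0.  -0.1]
[ 612.42063743 -171.12786423    2.72393764] [-0.2 -0.8  0.  -0.5  0.6 -0.3 -1.3  0.8  0.4 -0.1 -0.2 -0.9 -0.6 -0.7
  1.2  0.6]
[ 613.26877197 -169.95800155  629.19678462] [-1.7  2.2  7.5  2.2  2.9 -3.3 -8.3 -2.3  4.   1.2  4.  -6.8 -3.6 -2.6
 -2.1  6.4]
```

The scene shows the aluminium/white jig with the dark red fob at about (520,340) of 800x600, and at (418,240) in the side view. The blue look-alikes are at (470,215) and (560,480). Only the uncoloured jig with the red housing fits, and the crop confirms it. The spare fob lies on the desk at (590,276), and the open tray is at (308,410). The fit residuals are about 1 px. The jig is at (592,179) with yaw 2, and the tray is at (612,-171) with yaw 2.7.

I'll move above the tab and turn so that the fingers close along the jig's y.

```bash
python3 -m handwheel '[[0.022,-0.008,0.004,0],[0.022,-0.008,0.004,0],[0.022,-0.008,0.004,0],[0.022,-0.008,0.004,0],[0.022,-0.008,0.004,0],[0.022,-0.008,0.004,0],[0.022,-0.008,0.004,0],[0.022,-0.008,0.004,0]]' 0.085 30
python3 -m handwheel '[[0,0,0,-8.5],[0,0,0,-8.5],[0,0,0,-8.5],[0,0,0,-8.5],[0,0,0,-8.5],[0,0,0,-8.5],[0,0,0,-8.5],[0,0,0,-8.5],[0,0,0,-8.5],[0,0,0,-8.5]]'
python3 -m handwheel '[[0,0,0,-7],[0,0,0,0],[0,0,0,0]]'
python3 - <<'E'
from h import *
s=r.sense();print(s['tool_pos'],s['tcp_rot'],s['ft_force'],s['joint_pos'])
im=r.snapshot('wrist');cv2.imwrite('pics/w1.png',im[:,:,::-1])
cv2.imwrite('pics/w1b.png',cv2.resize(im[:,:,::-1],(800,600),interpolation=cv2.INTER_CUBIC))
E
```

```text
time: 0.95
tool_pos: [535.4, 176.9, 198.8]
tcp_rot: [-180.0, 0.0, 90.0]
ft_force: [-0.3, 0.8, 0.4]
finger_gap: 84.9
grip_force: 0.0
time: 1.95
tool_pos: [535.8, 176.0, 198.9]
tcp_rot: [-180.0, -0.0, 175.3]
ft_force: [0.6, -0.3, -0.2]
finger_gap: 85.1
grip_force: 0.0
time: 2.25
tool_pos: [535.9, 176.0, 199.1]
tcp_rot: [-180.0, -0.0, -178.2]
ft_force: [0.5, -0.1, -0.1]
finger_gap: 85.4
grip_force: 0.0
[535.86231628 175.98694258 199.05579801] [-1.79995255e+02 -2.50557507e-02 -1.78215448e+02] [ 0.5433088  -0.14780882 -0.11208698] [ 1.29726933e+01  2.91367866e+00  9.34825311e+01  2.08546198e-04
  8.36292904e+01 -7.88118825e+01]
```

View pics/w1b.png

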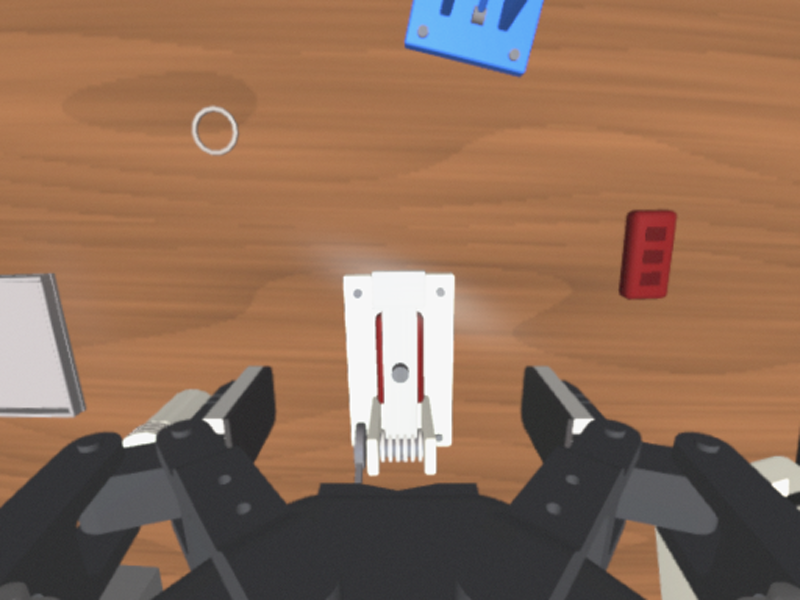

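```bash
cat >> h.py <<'E'
def wfit(P,px,q0,tp,rot):
    p=r.camera_params('wrist');K=np.array([[p['fx'],0,p['cx']],[0,p['fy'],p['cy']],[0,0,1]])
    T=np.eye(4);T[:3,:3]=Ro.from_euler('xyz',rot,degrees=True).as_matrix();T[:3,3]=tp
    C=np.linalg.inv(T@p['mount'])
    f=lambda q:(cv2.projectPoints(W(P,q),cv2.Rodrigues(C[:3,:3])[0],C[:3,3],K,p['D'])[0][:,0]-px).ravel()
    s=least_squares(f,q0,loss='soft_l1');return s.x,f(s.x)
E
python3 - <<'E'
from h import *
px=(np.float64([(345,276),(455,275),(451,446),(372,272),(425,272),(352,446)])+.5)/1.5625-.5
P=[(-56,-45,12),(-56,45,12),(102,45,12),(-70,-18,72),(-70,18,72),(102,-45,12)]
q,e=wfit(P,px,[592,179,2],[535.9,176,199.05],[180,0,-178.2]);print(q,e.round(1))
print(W([(-57,0,68),(62,0,68),(-30,0,50)],q))
# canister: top centre scene(426,383), side (480,283) of 800x600, z 76
f=lambda X:np.r_[proj('scene',[[X[0],X[1],76]])[0]-np.array([426,383])/1.5625,proj('side',[[X[0],X[1],76]])[0]-np.array([480,283])/1.5625]
print('can',least_squares(f,[600,0]).x)
E
```

```text
[590.23292001 178.99217093   2.5451376 ] [-1.1  0.   0.1 -0.3 -0.1  0.  -0.1  0.1  1.1 -0.3 -0.1  0.8]
[[533.28914776 176.46100478  68.        ]
 [652.17176    181.74536919  68.        ]
 [560.26251356 177.65997822  50.        ]]
can [671.29291085  -6.38832711]
```

Wrist fit: the jig is at (590,179) with yaw 2.5, which agrees with the first fit. The tab is centred in the picture at (398,272). Next I'll go down around the tab and pinch its sides.

```bash
python3 -m handwheel '[[0.0025,0.0005,0.0186,0],[0,0,0.0186,0],[0,0,0.0186,0],[0,0,0.0186,0],[0,0,0.0186,0],[0,0,0.0186,0],[0,0,0.0186,0],[0,0,0.0186,0],[0,0,0,0]]'
python3 -m handwheel '[[0,0,0,0],[0,0,0,0],[0,0,0,0],[0,0,0,0],[0,0,0,0],[0,0,0,0],[0,0,0,0],[0,0,0,0]]' 0.03 25
```

```text
time: 3.2
tool_pos: [531.1, 175.8, 47.4]
tcp_rot: [-179.9, -0.3, -178.1]
ft_force: [-0.9, -0.1, 0.1]
finger_gap: 84.9
grip_force: 0.0
time: 4.0
tool_pos: [534.4, 176.6, 51.8]
tcp_rot: [180.0, 0.1, -178.0]
ft_force: [-0.8, 0.0, 6.8]
finger_gap: 35.1
grip_force: 28.1
```

Run:
```python
from h import *
s=r.sense();print(s['tool_pos'],s['ft_force'],s['finger_gap'],s['grip_force'])
a=r.snapshot('wrist');b=r.snapshot('side')
m=np.hstack([a[100:384,60:460],cv2.resize(b[90:190,210:310],(400,400))[58:342]])
cv2.imwrite('pics/c1.png',m[:,:,::-1])
```

```text
[534.3821464  176.63194348  51.83339434] [-0.78129999  0.02671758  6.79730042] 35.07124225013024 28.096068799495697
```

View pics/c1.png

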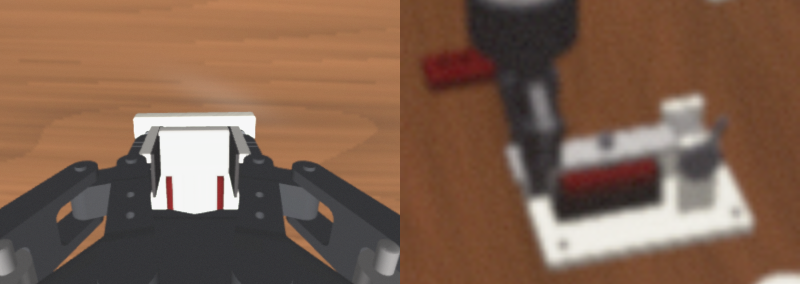

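The tab is held between both pads (crop centre (195,160), gap 35 mm), and it is still shut. Now I'll lift it along the hinge arc of radius 119 mm.

```bash
python3 -m handwheel '[[-0.0002,0,-0.0042,0],[-0.0003,0,-0.0042,0],[-0.0003,0,-0.0041,0],[-0.0005,0,-0.0041,0],[-0.0005,0,-0.0041,0]]' | egrep 'pos|force'
python3 -m handwheel '[[-0.0008,0,-0.004,0],[-0.001,0,-0.004,0],[-0.0011,0,-0.004,0],[-0.0012,0,-0.004,0],[-0.0013,0,-0.004,0]]' | egrep 'pos|force'
python3 -m handwheel '[[-0.0015,0,-0.0039,0],[-0.0016,0,-0.0038,0],[-0.0017,0,-0.0038,0],[-0.0019,0,-0.0037,0],[-0.002,0,-0.0036,0]]' |egrep 'pos|force|gap'
```

```text
tool_pos: [535.0, 176.4, 70.8]
ft_force: [4.0, 1.2, -7.9]
grip_force: 25.9
tool_pos: [540.0, 176.7, 91.1]
ft_force: [-1.2, 1.6, -6.6]
grip_force: 25.7
tool_pos: [549.4, 177.0, 110.3]
ft_force: [-2.9, 1.2, -5.6]
finger_gap: 35.4
grip_force: 25.6
```

```bash
python3 -m handwheel '[[-0.0021,0,-0.0035,0],[-0.0023,0,-0.0035,0],[-0.0024,0,-0.0034,0],[-0.0025,0,-0.0033,0],[-0.0026,0,-0.0033,0]]' | egrep 'pos|force'
python3 -m handwheel '[[-0.0014,0,-0.0016,0],[-0.0014,0,-0.0015,0],[-0.0014,0,-0.0015,0],[-0.0014,0,-0.0015,0],[-0.0015,0,-0.0015,0]]' | egrep 'pos|force'
python3 -m handwheel '[[-0.0015,0,-0.0015,0],[-0.0015,0,-0.0014,0],[-0.0015,0,-0.0014,0],[-0.0015,0,-0.0014,0],[-0.0016,0,-0.0014,0]]' |egrep 'pos|force|gap'
```

```text
tool_pos: [561.6, 177.4, 127.3]
ft_force: [-2.5, 1.4, -5.6]
grip_force: 25.5
tool_pos: [568.4, 177.7, 134.7]
ft_force: [-5.0, 1.8, -5.1]
grip_force: 25.4
tool_pos: [576.2, 177.9, 141.9]
ft_force: [-3.4, 1.3, -4.1]
finger_gap: 35.3
grip_force: 25.3
```

```bash
python3 -m handwheel '[[-0.0016,0,-0.0013,0],[-0.0016,0,-0.0013,0],[-0.0016,0,-0.0013,0],[-0.0017,0,-0.0012,0],[-0.0017,0,-0.0012,0],[0,0,0,0],[0,0,0,0]]' | egrep 'pos|force'
python3 -m handwheel '[[-0.0017,0,-0.0012,0],[-0.0017,0,-0.0012,0],[-0.0018,0,-0.0011,0],[-0.0018,0,-0.0011,0],[-0.0018,0,-0.0011,0],[0,0,0,0],[0,0,0,0]]' |egrep 'pos|force|gap'
```

```text
tool_pos: [584.4, 178.2, 148.2]
ft_force: [-4.1, 1.3, -1.8]
grip_force: 25.5
tool_pos: [593.2, 178.6, 153.9]
ft_force: [-4.3, 2.2, -0.5]
finger_gap: 35.4
grip_force: 25.4
```

```bash
python3 -m handwheel '[[-0.0018,0,-0.001,0],[-0.0018,0,-0.001,0],[-0.0018,0,-0.001,0],[-0.0019,0,-0.0009,0],[-0.0019,0,-0.0009,0],[0,0,0,0],[0,0,0,0]]' | egrep 'pos|force'
python3 -m handwheel '[[-0.0019,0,-0.0009,0],[-0.0019,0,-0.0008,0],[-0.0019,0,-0.0008,0],[0,0,0,0],[0,0,0,0]]' |egrep 'pos|force|gap'
```

```text
tool_pos: [602.3, 178.9, 158.8]
ft_force: [-4.8, 1.4, 0.2]
grip_force: 25.2
tool_pos: [607.9, 179.1, 161.2]
ft_force: [-4.8, 2.9, 0.3]
finger_gap: 35.1
grip_force: 25.1
```

```bash
python3 -m handwheel '[[-0.002,0,-0.0008,0],[-0.002,0,-0.0008,0],[0,0,0,0],[0,0,0,0]]' | egrep 'pos|ft_force'
python3 -m handwheel '[[-0.002,0,-0.0007,0],[-0.002,0,-0.0006,0],[0,0,0,0],[0,0,0,0]]' |egrep 'pos|ft_force'
python3 - <<'E'
from h import *
s=r.sense();print(s['wrist_torque'])
a=r.snapshot('wrist');b=r.snapshot('side')
m=np.hstack([a[100:384,60:460],cv2.resize(b[70:170,230:330],(400,400),interpolation=cv2.INTER_CUBIC)[58:342]])
cv2.imwrite('pics/c2.png',m[:,:,::-1])
E
```

```text
tool_pos: [611.9, 179.2, 162.8]
ft_force: [-4.6, 1.2, 1.5]
tool_pos: [615.9, 179.4, 164.2]
ft_force: [-4.0, 3.4, 3.9]
[ 0.48238736  0.88586322 -0.0159171 ]
```

View pics/c2.png

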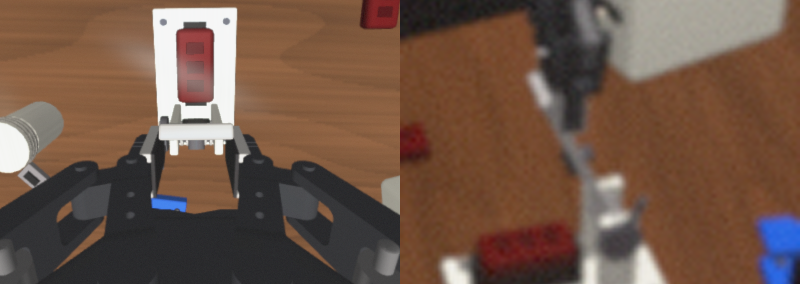

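The tab is still in the pads with the arm open about 72°. The tangential force is falling (4.4, 3.8, then 2.6 N). The fob is fully uncovered at crop (195,65). I'll continue in small steps.

```bash
python3 -m handwheel '[[-0.002,0,-0.0006,0],[-0.002,0,-0.0005,0],[0,0,0,0],[0,0,0,0]]' | egrep 'pos|ft_force'
python3 -m handwheel '[[-0.002,0,-0.0005,0],[-0.002,0,-0.0004,0],[0,0,0,0],[0,0,0,0]]' |egrep 'pos|ft_force'
```

```text
tool_pos: [619.9, 179.6, 165.3]
ft_force: [-4.7, 2.9, 4.5]
tool_pos: [624.1, 179.8, 166.4]
ft_force: [-4.2, 3.4, 5.8]
```

```bash
python3 -m handwheel '[[-0.002,0,-0.001,0],[-0.002,0,-0.001,0],[0,0,0,0],[0,0,0,0]]' | egrep 'pos|ft_force'
python3 -m handwheel '[[-0.002,0,-0.0005,0],[-0.002,0,-0.0004,0],[0,0,0,0],[0,0,0,0]]' |egrep 'pos|ft_force'
```

```text
tool_pos: [627.8, 179.7, 167.5]
ft_force: [-0.5, 3.3, -1.1]
tool_pos: [631.9, 179.8, 168.5]
ft_force: [-1.4, 3.3, -2.7]
```

```bash
python3 -m handwheel '[[-0.002,0,-0.0001,0],[-0.002,0,-0.0001,0],[0,0,0,0],[0,0,0,0]]' | egrep 'pos|ft_force'
python3 -m handwheel '[[-0.002,0,-0.0001,0],[-0.002,0,-0.0001,0],[0,0,0,0],[0,0,0,0]]' |egrep 'pos|ft_force'
```

```text
tool_pos: [636.1, 180.0, 169.3]
ft_force: [-1.0, 3.6, 0.5]
tool_pos: [640.2, 180.3, 169.8]
ft_force: [-1.7, 4.2, 5.3]
```

```bash
python3 -m handwheel '[[0.0015,0,0,0],[0.0015,0,0,0],[0,0,0,0],[0,0,0,0]]' | egrep 'pos|ft_force'
python3 -m handwheel '[[-0.0015,0,-0.0003,0],[-0.0015,0,-0.0003,0],[0,0,0,0],[0,0,0,0]]' |egrep 'pos|ft_force'
```

```text
tool_pos: [636.8, 180.1, 169.1]
ft_force: [-0.8, 4.6, 2.8]
tool_pos: [639.8, 180.2, 169.7]
ft_force: [-0.6, 4.0, 1.3]
```

```bash
python3 -m handwheel '[[-0.002,0,-0.0001,0],[-0.002,0,-0.0001,0],[0,0,0,0],[0,0,0,0]]' | egrep 'pos|ft_force'
python3 -m handwheel '[[-0.002,0,-0.0001,0],[-0.002,0,0,0],[0,0,0,0],[0,0,0,0]]' |egrep 'pos|ft_force'
```

```text
tool_pos: [644.1, 180.3, 170.1]
ft_force: [-1.3, 3.2, 3.3]
tool_pos: [648.1, 180.5, 170.4]
ft_force: [-1.2, 3.9, 5.6]
```

Run:
```python
from h import *
a=r.snapshot('wrist');b=r.snapshot('side')
m=np.hstack([a[84:384,60:460],cv2.resize(b[75:150,235:335],(400,300),interpolation=cv2.INTER_CUBIC)])
cv2.imwrite('pics/c3.png',m[:,:,::-1])
q=(590.4,179,2.3)
for th in (70,80,88):
    t=np.radians(th);P=[(62-132*np.cos(t),-18,68+132*np.sin(t)),(62,-12,68)]
    print(th,((proj('side',W(P,q))-[235,75])*4+[400,0]).round())
```

```text
70 [[533. 136.]
 [589. 263.]]
80 [[566. 123.]
 [589. 263.]]
88 [[592. 117.]
 [589. 263.]]
```

View pics/c3.png

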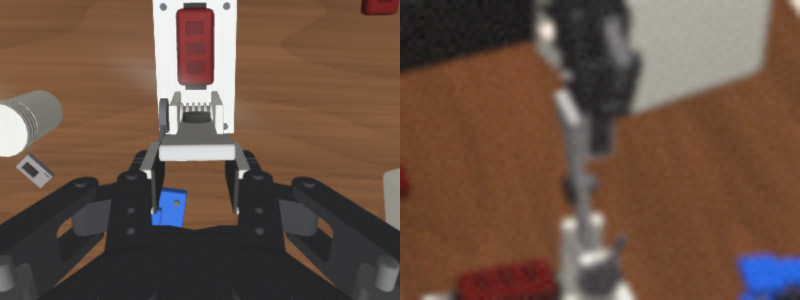

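The side crop shows the arm's tab end at about (562,95), leaning near 80°, less than the hand's position implies. In the wrist crop the tab sits at the pads' near edge (197,152), so it has crept in the pads. I'll compute the arm angle from the wrist view.

Run:
```python
from h import *
s=r.sense();print(s['tool_pos'],s['ft_force'])
p=r.camera_params('wrist');K=np.array([[p['fx'],0,p['cx']],[0,p['fy'],p['cy']],[0,0,1]])
T=np.eye(4);T[:3,:3]=Ro.from_euler('xyz',s['tcp_rot'],degrees=True).as_matrix();T[:3,3]=s['tool_pos'];C=np.linalg.inv(T@p['mount'])
q=(590.4,179,2.3)
for th in range(72,98,3):
    t=np.radians(th);d=np.array([-np.cos(t),0,np.sin(t)]);u=np.array([-np.sin(t),0,-np.cos(t)])  # u: underside
    P=[np.array([62,y,68])+132*d+k*4*u for y in(-18,18) for k in(1,-1)]
    print(th,(cv2.projectPoints(W(P,q),cv2.Rodrigues(C[:3,:3])[0],C[:3,3],K,p['D'])[0][:,0]-[60,84]).round().tolist())
```

```text
[648.03785736 180.45395383 170.41248756] [-0.53971827  3.81066687  5.27891628]
72 [[158.0, 97.0], [158.0, 114.0], [236.0, 96.0], [236.0, 114.0]]
75 [[158.0, 112.0], [158.0, 129.0], [236.0, 111.0], [236.0, 129.0]]
78 [[158.0, 127.0], [159.0, 144.0], [236.0, 126.0], [236.0, 144.0]]
81 [[159.0, 142.0], [159.0, 158.0], [236.0, 141.0], [236.0, 158.0]]
84 [[159.0, 156.0], [159.0, 172.0], [236.0, 156.0], [236.0, 172.0]]
87 [[159.0, 170.0], [160.0, 186.0], [236.0, 170.0], [235.0, 185.0]]
90 [[160.0, 184.0], [160.0, 198.0], [235.0, 183.0], [235.0, 198.0]]
93 [[160.0, 196.0], [161.0, 210.0], [235.0, 196.0], [234.0, 210.0]]
96 [[161.0, 208.0], [162.0, 221.0], [234.0, 208.0], [233.0, 220.0]]
```

```bash
cat > ang.py <<'E'
from h import *
s=r.sense();im=r.snapshot('wrist')
p=r.camera_params('wrist');K=np.array([[p['fx'],0,p['cx']],[0,p['fy'],p['cy']],[0,0,1]])
T=np.eye(4);T[:3,:3]=Ro.from_euler('xyz',s['tcp_rot'],degrees=True).as_matrix();T[:3,3]=s['tool_pos'];C=np.linalg.inv(T@p['mount'])
q=(590.4,179,2.3)
def band(th):
    t=np.radians(th);d=np.array([-np.cos(t),0,np.sin(t)]);u=np.array([-np.sin(t),0,-np.cos(t)])
    P=[np.array([62,0,68])+132*d+k*4*u for k in(1,-1)]
    return cv2.projectPoints(W(P,q),cv2.Rodrigues(C[:3,:3])[0],C[:3,3],K,p['D'])[0][:,0]
col=im[:,250:265].mean((1,2));g=np.diff(col);pk=[(i,int(g[i])) for i in range(150,330) if abs(g[i])>25]
print(s['time'],s['tool_pos'].round(1),s['ft_force'].round(1),s['finger_gap'],pk)
ths=np.arange(50,100,1.);B=np.array([band(t)[:,1] for t in ths])
for i,v in pk: print(i,'lower(th)',np.interp(i+.5,B[:,1],ths).round(1),'upper',np.interp(i+.5,B[:,0],ths).round(1))
E
python3 ang.py; python3 -m handwheel '[[-0.002,0,0,0],[-0.002,0,0,0],[0,0,0,0],[0,0,0,0]]' | egrep 'pos|ft_force';python3 ang.py
```

```text
14.7 [648.  180.5 170.4] [-0.5  3.8  5.3] 34.782843144539385 [(172, 33), (173, 102), (189, -44), (194, -46), (195, -32), (228, 48), (243, -36), (244, -69)]
172 lower(th) 66.9 upper 70.3
173 lower(th) 67.1 upper 70.5
189 lower(th) 70.3 upper 73.8
194 lower(th) 71.3 upper 74.8
195 lower(th) 71.5 upper 75.0
228 lower(th) 78.1 upper 81.6
243 lower(th) 81.3 upper 84.7
244 lower(th) 81.5 upper 84.9
tool_pos: [652.1, 180.6, 170.4]
ft_force: [-0.8, 4.4, 5.3]
15.15 [652.1 180.6 170.4] [-0.8  4.4  5.3] 35.24898585163649 [(168, 37), (169, 107), (184, -27), (185, -31), (191, -47), (192, -30), (204, 25), (228, 28), (229, 46), (244, -60), (245, -44)]
168 lower(th) 67.8 upper 71.3
169 lower(th) 68.0 upper 71.5
184 lower(th) 71.0 upper 74.5
185 lower(th) 71.2 upper 74.7
191 lower(th) 72.4 upper 75.9
192 lower(th) 72.6 upper 76.1
204 lower(th) 75.0 upper 78.5
228 lower(th) 79.8 upper 83.3
229 lower(th) 80.0 upper 83.5
244 lower(th) 83.2 upper 86.6
245 lower(th) 83.4 upper 86.9
```

```bash
python3 -m handwheel '[[-0.002,0,0,0],[-0.002,0,0,0],[0,0,0,0],[0,0,0,0]]' | egrep 'pos|ft_force';python3 ang.py | tail -4;python3 -m handwheel '[[-0.002,0,0,0],[-0.002,0,0.0002,0],[0,0,0,0],[0,0,0,0]]' | egrep 'pos|ft_force';python3 ang.py | tail -4
```

```text
tool_pos: [656.2, 180.8, 170.4]
ft_force: [-0.0, 4.5, 5.5]
229 lower(th) 81.7 upper 85.2
230 lower(th) 81.9 upper 85.4
245 lower(th) 85.1 upper 88.6
246 lower(th) 85.3 upper 88.8
tool_pos: [659.0, 180.9, 170.0]
ft_force: [-7.3, 3.0, 9.5]
229 lower(th) 82.9 upper 86.3
230 lower(th) 83.1 upper 86.6
244 lower(th) 86.0 upper 89.5
245 lower(th) 86.2 upper 89.7
```

Force jumped to 7 N at about 86°, so the stop has been met, still well under 15 N. The hold point is therefore near 76°, and the force zero-crossing agrees. I'll back off slightly and release.

```bash
python3 -m handwheel '[[0.0015,0,0,0],[0,0,0,0],[0,0,0,0]]' | egrep 'pos|ft_force'
python3 -m handwheel '[[0,0,0,0],[0,0,0,0],[0,0,0,0],[0,0,0,0],[0,0,0,0],[0,0,0,0]]' 0.085 | egrep 'pos|force|gap';python3 ang.py
```

```text
tool_pos: [658.2, 180.9, 170.1]
ft_force: [-2.8, 4.2, 5.8]
tool_pos: [658.3, 180.7, 169.8]
ft_force: [-0.1, 0.2, -0.0]
finger_gap: 84.7
grip_force: 0.0
17.0 [658.3 180.7 169.8] [-0.1  0.2 -0. ] 84.74995500894484 [(162, 35), (163, 107), (175, -28), (178, -42), (186, -27), (229, 44), (244, -54), (245, -49)]
162 lower(th) 69.3 upper 72.8
163 lower(th) 69.5 upper 73.0
175 lower(th) 71.9 upper 75.3
178 lower(th) 72.4 upper 75.9
186 lower(th) 74.0 upper 77.5
229 lower(th) 82.5 upper 86.0
244 lower(th) 85.7 upper 89.1
245 lower(th) 85.9 upper 89.3
```

The arm stands open by itself at about 86° with no force on the hand. I'll retreat up and back over the fob.

```bash
python3 -m handwheel '[[0,0,-0.02,0],[0,0,-0.02,0],[0,0,-0.01,0],[0.0172,0,0,0],[0.0172,0,0,0],[0.0172,0,0,0],[0.0172,0,0,0],[0.0172,0,0,0],[0,0,0,0],[0,0,0,0]]' | egrep 'pos|rot|force'
python3 - <<'E'
from h import *
s=r.sense();print(s['tool_pos'],s['tcp_rot'],s['ft_force'])
a=r.snapshot('wrist');b=r.snapshot('side');cv2.imwrite('pics/wfull.png',a[:,:,::-1])
m=np.hstack([cv2.resize(a[100:384,155:355],(400,568)),cv2.resize(b[60:202,230:330],(400,568),interpolation=cv2.INTER_CUBIC)])
cv2.imwrite('pics/c4.png',m[:,:,::-1])
E
```

```text
tool_pos: [572.6, 177.8, 220.1]
tcp_rot: [180.0, 0.0, -178.0]
ft_force: [0.6, -0.1, -0.5]
grip_force: 0.0
[572.64142726 177.8125037  220.08891367] [ 1.79999589e+02  4.34687108e-02 -1.77992536e+02] [ 0.64765329 -0.06599997 -0.48213577]
```

View pics/c4.png

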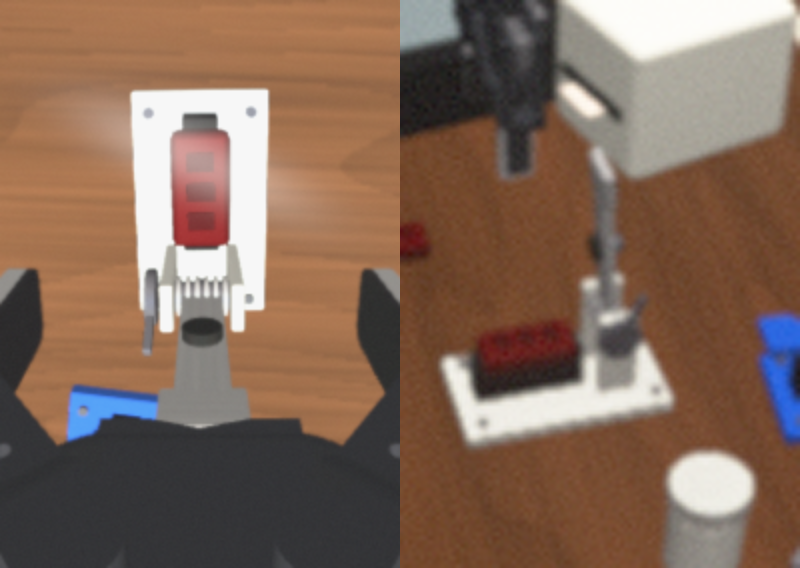

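The clamp stands open (side crop (600,150)–(610,300)), and the fob at wrist crop (172–230,130–247) is free. Now to fit the fob.

Run:
```python
from h import *
px=(np.float64([(172,131),(229,131),(229,246),(174,247)])+.5)/2-.5+[155,100]
P=[(-36,-18,58),(-36,18,58),(36,18,58),(36,-18,58)]
q,e=wfit(P,px,[590,179,2],[572.64,177.81,220.09],[180,0,-178]);print(q,e.round(1))
px=(np.float64([(132,92),(268,90),(263,308),(142,308)])+.5)/2-.5+[155,100]
print(wfit([(-56,-45,12),(-56,45,12),(102,45,12),(102,-45,12)],px,[590,179,2],[572.64,177.81,220.09],[180,0,-178])[0])
```

```text
[589.06459664 178.79022834   2.5102723 ] [-1.4 -0.3  1.4 -0.6  1.   0.7 -1.   0.4]
[589.61675411 178.90576977   2.67803976]
```

```bash
python3 -m handwheel '[[0,0.0003,0.019,-0.5],[0,0,0.019,0],[0,0,0.019,0],[0,0,0.019,0],[0,0,0.019,0],[0,0,0.019,0],[0,0,0.019,0],[0,0,0.019,0],[0,0,0.019,0],[0,0,0.019,0]]' | egrep 'pos|rot|ft_force'
python3 -m handwheel '[[0,0,0,0],[0,0,0,0],[0,0,0,0],[0,0,0,0],[0,0,0,0],[0,0,0,0],[0,0,0,0],[0,0,0,0]]' 0.03 35 | egrep 'pos|force|gap'
```

```text
tool_pos: [573.0, 178.0, 28.8]
tcp_rot: [-180.0, 0.0, -177.5]
ft_force: [-0.1, -0.0, -0.1]
tool_pos: [573.7, 178.3, 31.5]
ft_force: [0.5, -0.1, 6.0]
finger_gap: 35.3
grip_force: 36.3
```

```bash
python3 -m handwheel '[[0,0,-0.005,0],[0,0,-0.005,0],[0,0,-0.01,0],[0.01,0,-0.01,0],[0.015,0,-0.01,0],[0.015,0,-0.01,0],[0.015,0,-0.01,0],[0,0,0,0],[0,0,0,0]]' | egrep 'pos|rot|force|gap'
python3 - <<'E'
from h import *
a=r.snapshot('wrist');b=r.snapshot('side')
m=np.hstack([a[84:384,60:460],cv2.resize(b[85:185,200:333],(400,300),interpolation=cv2.INTER_CUBIC)])
cv2.imwrite('pics/c5.png',m[:,:,::-1])
E
```

```text
tool_pos: [517.9, 175.8, 90.6]
tcp_rot: [180.0, 0.1, -177.5]
ft_force: [1.0, -0.5, -1.5]
finger_gap: 35.1
grip_force: 35.6
```

View pics/c5.png

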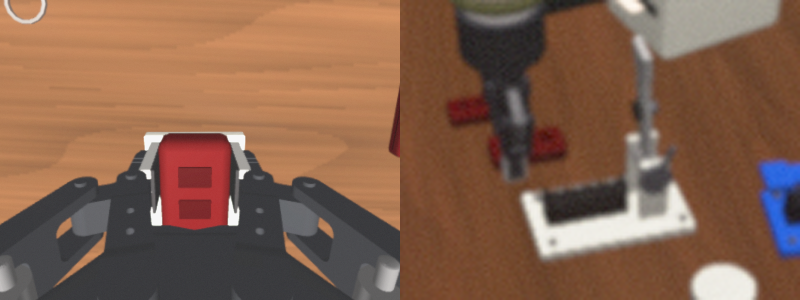

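The fob is held (wrist crop (195,180)). But the fingertips reach about 5 mm below its underside (TCP 31.5, underside 40), so it couldn't be laid on the tray floor without a drop. I'll set it back on the pedestal by reversing the motion exactly, then regrip higher.

```bash
python3 -m handwheel '[[-0.015,0,0.01,0],[-0.015,0,0.01,0],[-0.015,0,0.01,0],[-0.01,0,0.01,0],[0,0,0.01,0],[0,0,0.004,0],[0,0,0.002,0],[0,0,0.001,0],[0,0,0,0]]' | egrep 'pos|force|gap'
python3 -m handwheel '[[0,0,0.001,0],[0,0,0,0]]' | egrep 'pos|ft_force'
python3 -m handwheel '[[0,0,0.001,0],[0,0,0,0]]' | egrep 'pos|ft_force'
```

```text
tool_pos: [572.1, 178.2, 33.1]
ft_force: [0.9, -0.0, -0.6]
finger_gap: 35.2
grip_force: 35.6
tool_pos: [572.2, 178.2, 32.0]
ft_force: [-0.6, 0.9, -0.3]
tool_pos: [572.4, 178.2, 31.5]
ft_force: [-3.0, 0.1, 4.6]
```

```bash
python3 -m handwheel '[[0,0,0,0],[0,0,0,0],[0,0,0,0],[0,0,0,0],[0,0,0,0]]' 0.085 | egrep 'pos|ft_force|gap'
python3 -m handwheel '[[0,0,-0.005,0],[0,0,-0.004,0],[0,0,0,0],[0,0,0,0]]' | egrep 'pos|ft_force'
python3 - <<'E'
from h import *
a=r.snapshot('wrist');b=r.snapshot('side')
m=np.hstack([a[84:384,60:460],cv2.resize(b[85:185,200:333],(400,300),interpolation=cv2.INTER_CUBIC)])
cv2.imwrite('pics/c6.png',m[:,:,::-1])
E
```

```text
tool_pos: [572.3, 178.1, 30.8]
ft_force: [-0.1, -0.6, 0.6]
finger_gap: 85.0
tool_pos: [572.7, 178.2, 40.4]
ft_force: [-0.9, -0.1, -0.0]
```

View pics/c6.png

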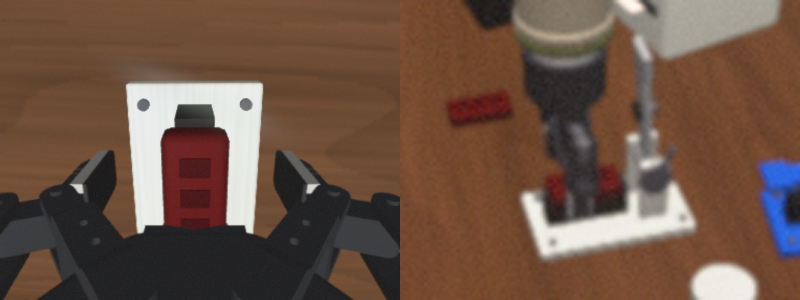

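The fob is seated level on the pedestal again (wrist crop (195,180)). Now I'll regrip with the TCP just under the underside height.

```bash
python3 -m handwheel '[[0,0,0.002,0],[0,0,0,0],[0,0,0,0],[0,0,0,0],[0,0,0,0],[0,0,0,0],[0,0,0,0],[0,0,0,0]]' 0.03 40 | egrep 'pos|force|gap'
python3 -m handwheel '[[0,0,-0.005,0],[0,0,-0.005,0],[0,0,-0.01,0],[0.01,0,-0.01,0],[0.015,0,-0.01,0],[0.015,0,-0.01,0],[0.015,0,-0.01,0],[0,0,0,0],[0,0,0,0]]' | egrep 'pos|rot|force|gap'; sed -i 's/^a$//' h.py
python3 - <<'E'
from h import *
s=r.sense();a=r.snapshot('wrist')
h=cv2.cvtColor(a,cv2.COLOR_RGB2HSV);m=(((h[...,0]<6)|(h[...,0]>174))&(h[...,1]>170)&(h[...,2]>40))[:,180:330]
n,l,st,c=cv2.connectedComponentsWithStats(m.astype(np.uint8));i=1+st[1:,4].argmax();print(st[i]+[180,0,0,0,0],c[i]+[180,0],s['wrist_torque'])
E
```

```text
tool_pos: [572.4, 178.1, 37.9]
ft_force: [0.0, -1.1, 0.5]
finger_gap: 35.5
grip_force: 41.2
tool_pos: [518.1, 175.9, 98.8]
tcp_rot: [180.0, 0.1, -177.5]
ft_force: [0.0, 0.1, -0.9]
finger_gap: 35.4
grip_force: 41.0
[ 221  219   68   93 4180] [255.3930622  263.97129187] [0.07574367 0.02655274 0.03912362]
```

The grip is good, with the underside about 2 mm above the TCP, so at rest in the tray the TCP should be about 2 mm. Carrying it over to the tray.

```bash
python3 -m handwheel '[[0,-0.01,-0.01,0],[-0.002,-0.02,-0.01,0],[-0.005,-0.03,0,0],[-0.006,-0.035,0,0],[-0.006,-0.035,0,0],[-0.006,-0.035,0,0],[-0.006,-0.035,0,0],[-0.006,-0.035,0,0],[-0.006,-0.035,0,0]]' | egrep 'pos'
python3 -m handwheel '[[-0.006,-0.035,0,0],[-0.006,-0.026,0,0],[-0.005,-0.015,0,0],[-0.002,-0.005,0,0],[0,0,0,0],[0,0,0,0]]' | egrep 'pos|rot|force|gap'
python3 - <<'E'
from h import *
s=r.sense();print(s['tool_pos'],s['tcp_rot'])
a=r.snapshot('wrist');cv2.imwrite('pics/w7.png',a[:,:,::-1])
g=cv2.cvtColor(a,cv2.COLOR_RGB2HSV);m=((g[...,1]<60)&(g[...,2]>90)).astype(np.uint8)
n,l,st,c=cv2.connectedComponentsWithStats(m)
for i in range(1,n):
    if st[i,4]>400: print(st[i],c[i].round(),a[l==i].mean(0).round())
# predicted tray rim corners
p=r.camera_params('wrist');K=np.array([[p['fx'],0,p['cx']],[0,p['fy'],p['cy']],[0,0,1]])
T=np.eye(4);T[:3,:3]=Ro.from_euler('xyz',s['tcp_rot'],degrees=True).as_matrix();T[:3,3]=s['tool_pos'];C=np.linalg.inv(T@p['mount'])
P=W([(-65,-55,16),(-65,55,16),(65,55,16),(65,-55,16)],(612.4,-171.1,2.7))
print(cv2.projectPoints(P,cv2.Rodrigues(C[:3,:3])[0],C[:3,3],K,p['D'])[0][:,0].round(1).tolist())
b=r.snapshot('scene');E=cv2.Canny(cv2.cvtColor(a,cv2.COLOR_RGB2GRAY),60,150)
for cc in(200,255,310): print(cc,np.where(E[:,cc])[0][:14])
for rr in(150,170,190,210): print('row',rr,np.where(E[rr])[0])
E
```

```text
tool_pos: [572.4, -94.7, 118.2]
tool_pos: [594.5, -171.2, 117.7]
tcp_rot: [180.0, -0.0, -177.5]
ft_force: [-0.2, 0.5, -0.6]
finger_gap: 34.9
grip_force: 41.0
[ 594.50616032 -171.16405278  117.70952649] [ 1.79962731e+02 -3.23690431e-02 -1.77453450e+02]
[468   0  39  43 574] [487.  21.] [187. 179. 172.]
[ 11  40  20  65 752] [21. 75.] [99. 87. 81.]
[ 14 105  15  78 609] [ 21. 144.] [221. 216. 211.]
[  193   141   121   158 10271] [253. 188.] [215. 211. 211.]
[ 377  245   99   76 3143] [429. 279.] [205. 203. 196.]
[ 131  284   40   36 1037] [151. 302.] [ 98.  99. 103.]
[ 339  284   40   36 1045] [358. 302.] [100. 101. 105.]
[  38  341   54   43 1431] [ 68. 365.] [116. 114. 114.]
[ 417  341   55   43 1495] [441. 365.] [117. 116. 115.]
[[193.4, 145.0], [314.6, 144.7], [307.5, 272.1], [201.3, 272.4]]
200 [143 146 156 157 158 159 160 161 162 163 164 165 166 167]
255 [143 147 213 245 265 306]
310 [142 145 147 193 194 195 196 197 198 199 200 201 202 203]
row 150 [ 16  22 193 197 199 307 309 313]
row 170 [ 14  20 194 198 200 306 308 312]
row 190 [196 199 202 305 307 311]
row 210 [197 200 203 304 306 310]
```

The tray edges match the prediction to 1–2 px, so I'm lowering it in.

```bash
python3 -m handwheel '[[0,0,0.01,0],[0,0,0.02,0],[0,0,0.02,0],[0,0,0.02,0],[0,0,0.02,0],[0,0,0.012,0],[0,0,0.005,0],[0,0,0.003,0],[0,0,0,0],[0,0,0,0]]' | egrep 'pos|force'
python3 -m handwheel '[[0,0,0.001,0],[0,0,0,0],[0,0,0,0]]' | egrep 'pos|ft_force'
python3 -m handwheel '[[0,0,0.001,0],[0,0,0,0],[0,0,0,0]]' | egrep 'pos|ft_force'
```

```text
tool_pos: [595.5, -172.5, 9.0]
ft_force: [0.1, 0.3, 0.2]
grip_force: 41.0
tool_pos: [594.9, -172.4, 7.2]
ft_force: [-0.8, 0.8, 0.2]
tool_pos: [594.6, -172.2, 5.8]
ft_force: [0.1, -0.2, -1.0]
```

```bash
for i in 1 2 ; do python3 -m handwheel '[[0,0,0.001,0],[0,0,0,0],[0,0,0,0]]' | egrep 'pos|ft_force'; done
python3 -m handwheel '[[0,0,0.0007,0],[0,0,0,0],[0,0,0,0]]' | egrep 'pos|ft_force'
```

```text
tool_pos: [594.6, -172.2, 4.8]
ft_force: [0.6, 0.4, -1.0]
tool_pos: [594.6, -172.3, 3.8]
ft_force: [-0.5, 0.3, -0.3]
tool_pos: [594.8, -172.3, 3.3]
ft_force: [0.4, -0.8, -0.3]
```

```bash
python3 -m handwheel '[[0,0,0.0007,0],[0,0,0,0],[0,0,0,0]]' | egrep 'pos|ft_force'; python3 -m handwheel '[[0,0,0.0007,0],[0,0,0,0],[0,0,0,0]]' | egrep 'pos|ft_force'
```

```text
tool_pos: [594.8, -172.3, 3.2]
ft_force: [-2.7, 1.7, 6.0]
tool_pos: [594.8, -172.4, 3.2]
ft_force: [-5.8, 1.7, 11.5]
```

```bash
python3 -m handwheel '[[0,0,0.0007,0],[0,0,0,0],[0,0,0,0]]' | egrep 'time|pos|ft_force'
```

```text
time: 30.0
tool_pos: [594.8, -172.3, 3.2]
ft_force: [-9.5, 3.0, 17.9]
```

```bash
python3 -m handwheel '[[0,0,-0.0007,0],[0,0,-0.0005,0],[0,0,0,0],[0,0,0,0]]' | egrep 'time|pos|ft_force'
python3 -m handwheel '[[0,0,0,0],[0,0,0,0],[0,0,0,0],[0,0,0,0],[0,0,0,0]]' 0.05 | egrep 'pos|force|gap'
python3 -m handwheel '[[0,0,-0.005,0],[0,0,-0.01,0],[0,0,-0.02,0],[0,0,-0.03,0],[0,0,-0.04,0],[0,0,-0.04,0],[0,0,0,0],[0,0,0,0],[0,0,0,0]]' | egrep 'time|pos|force|gap'
python3 - <<'E'
from h import *
s=r.sense();tp,rot=s['tool_pos'],s['tcp_rot']
a=r.snapshot('wrist');cv2.imwrite('pics/w8.png',a[:,:,::-1])
g=cv2.cvtColor(a,cv2.COLOR_RGB2HSV)
m=(((g[...,0]<6)|(g[...,0]>174))&(g[...,1]>150)&(g[...,2]>40)).astype(np.uint8);m=cv2.morphologyEx(m,cv2.MORPH_CLOSE,np.ones((7,7)))
n,l,st,c=cv2.connectedComponentsWithStats(m);i=1+st[1:,4].argmax();print(st[i],c[i])
ct=max(cv2.findContours((l==i).astype(np.uint8),0,2)[0],key=cv2.contourArea);rc=cv2.minAreaRect(ct);bx=cv2.boxPoints(rc);print(rc)
bx=bx[np.argsort(bx[:,1])];t=bx[:2][np.argsort(bx[:2,0])];b=bx[2:][np.argsort(bx[2:,0])]
P=[(-36,-18,22),(-36,18,22),(36,18,22),(36,-18,22)]
q,e=wfit(P,np.array([t[0],t[1],b[1],b[0]]),[612,-171,2.5],tp,rot);print(q,e.round(1))
E
```

```text
time: 30.4
tool_pos: [594.8, -172.3, 3.2]
ft_force: [-3.5, 1.0, 8.4]
tool_pos: [594.6, -172.3, 2.1]
ft_force: [-0.2, 0.4, 0.0]
finger_gap: 49.7
grip_force: 0.0
time: 31.8
tool_pos: [594.1, -172.1, 146.6]
ft_force: [-1.3, -0.7, -1.1]
finger_gap: 50.3
grip_force: 0.0
[239 193  31  42 954] [253.08280922 217.39727463]
((254.0, 213.5), (30.0, 41.0), 0.0)
[ 632.40900052 -171.37595956    2.47061336] [-2.4 -1.6  2.4 -1.6  1.3 20.5 -1.3 20.5]
```

```bash
python3 -m handwheel '[[0.02,0,-0.01,0],[0.03,0,-0.01,0],[0.02,0,-0.01,0],[0,0,0,0],[0,0,0,0],[0,0,0,0]]' | egrep 'time|pos|force'
python3 - <<'E'
from h import *
s=r.sense();tp,rot=s['tool_pos'],s['tcp_rot']
a=r.snapshot('wrist');cv2.imwrite('pics/w9.png',a[:,:,::-1])
g=cv2.cvtColor(a,cv2.COLOR_RGB2HSV)
m=(((g[...,0]<6)|(g[...,0]>174))&(g[...,1]>150)&(g[...,2]>40)).astype(np.uint8);m=cv2.morphologyEx(m,cv2.MORPH_CLOSE,np.ones((7,7)))
n,l,st,c=cv2.connectedComponentsWithStats(m);i=1+st[1:,4].argmax();print(st[i],c[i])
ct=max(cv2.findContours((l==i).astype(np.uint8),0,2)[0],key=cv2.contourArea);rc=cv2.minAreaRect(ct);bx=cv2.boxPoints(rc);print(rc)
bx=bx[np.argsort(bx[:,1])];t=bx[:2][np.argsort(bx[:2,0])];b=bx[2:][np.argsort(bx[2:,0])]
P=[(-36,-18,22),(-36,18,22),(36,18,22),(36,-18,22)]
q,e=wfit(P,np.array([t[0],t[1],b[1],b[0]]),[612,-171,2.5],tp,rot);print(q,e.round(1))
S=r.snapshot('side')[:,:,::-1];old=cv2.resize(cv2.imread('pics/c4.png')[:,400:],(100,142),interpolation=cv2.INTER_AREA)
new=S[60:202,230:330];d=np.abs(old.astype(int)-new).max(2)
print('arm region diff',d[35:85,45:62].mean(),'collar/pointer',d[70:95,48:65].mean(),'fob region',d[80:100,18:46].mean(),'background',d[110:142,0:60].mean())
# other objects unmoved: side vs start
S0=cv2.imread('pics/side0.png');D=np.abs(S0.astype(int)-S).max(2)>40
n,l,st,c=cv2.connectedComponentsWithStats(D.astype(np.uint8))
for i in range(1,n):
    if st[i,4]>12: print('chg',st[i])
E
```

```text
time: 32.45
tool_pos: [524.6, -175.0, 176.2]
ft_force: [0.9, -0.1, -0.6]
grip_force: 0.0
[ 241  223   27   53 1406] [254.1002845  248.85277383]
((253.99996948242188, 249.0), (51.99999237060547, 25.999996185302734), 90.0)
[ 608.21530781 -172.34857478    2.48036662] [-2.2 -0.7  2.2 -0.7  1.3  0.9 -1.3  0.9]
arm region diff 39.474117647058826 collar/pointer 46.811764705882354 fob region 83.91785714285714 background 35.50625
chg [  149     0   169   228 10618]
chg [301   0  12  12  72]
chg [ 27  19  50  66 985]
chg [310  18   3  12  21]
chg [263  30  16   9  41]
chg [228  34  70  28 816]
chg [253  52  13  13  70]
chg [270  67  19   7  67]
chg [ 6 81 17  9 42]
chg [57 85  6  7 19]
chg [  0  87  37  38 401]
chg [256  88   8   4  22]
chg [59 92  6  8 22]
chg [53 95  6  7 18]
chg [ 51 103   7   7  13]
chg [ 46 104   9  26  92]
chg [ 10 118   6  14  29]
chg [285 241  32  20 444]
```

Run:
```python
from h import *
S0=cv2.imread('pics/scene0.png');S=r.snapshot('scene')[:,:,::-1];cv2.imwrite('pics/scene9.png',S)
q=(590,179,2.4)
t=np.radians(86)
pts={'shut tab':(-58,0,72),'shut arm':(-20,0,72),'open mid':(62-90*np.cos(t),0,68+90*np.sin(t)),'open tip':(62-120*np.cos(t),0,68+120*np.sin(t)),'fob top':(0,13,58)}
for k,v in pts.items():
    u,w=proj('scene',W([v],q))[0].round().astype(int);print(k,(u,w),S0[w,u],S[w,u])
print('fob in tray',S[tuple(proj('scene',[[608,-172,22]])[0].round().astype(int)[::-1])])
D=np.abs(S0.astype(int)-S).max(2)>45
n,l,st,c=cv2.connectedComponentsWithStats(D.astype(np.uint8))
for i in range(1,n):
    if st[i,4]>25: print('chg',st[i])
```

```text
shut tab (np.int64(319), np.int64(184)) [198 206 208] [ 61  82 121]
shut arm (np.int64(326), np.int64(194)) [197 204 209] [ 65  87 124]
open mid (np.int64(348), np.int64(193)) [ 55  80 117] [111 117 121]
open tip (np.int64(350), np.int64(183)) [ 57  81 123] [116 119 125]
fob top (np.int64(334), np.int64(202)) [199 206 211] [231 239 240]
fob in tray [42 42 90]
chg [ 72   0   9  31 144]
chg [ 79   0  10  30 177]
chg [  90    0   74   35 2142]
chg [175   0  13  45 422]
chg [198   0  10  11  62]
chg [215   0  16  18 158]
chg [236   0   3  28  34]
chg [ 241    0   72  106 3270]
chg [165   8   6  27  90]
chg [113  51  54  15 536]
chg [295  61   8   7  35]
chg [ 124   71   50   57 1152]
chg [ 134   87   69  108 2693]
chg [ 246  106   43   83 1990]
chg [340 176  20  42 365]
chg [311 180  28  37 360]
chg [186 247  23  30 450]
```

The clamp is standing open and the fob is in the tray. The only other changes between pictures are the robot itself.

```bash
python3 -c "
from bench import r
print(r.hand_in())"
```

```text
the job is handed in; nothing more can be done
None
```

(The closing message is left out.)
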